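Drive the bush out of its housing

TASK

Two bearing housings stand on the bench; one still has its bronze bush seated in the bore. Take the slim drift (not the thick one) out of its wooden stand, put its shank into that bore from above and press the bush out through the underside into the catch tray below. Push the drift fully home until its collar rests on the housing, and leave it standing there.

Things in the scene. Friction and masses are not known exactly. Their poses are not given: they have to be found in the camera images.
- drift: Slim steel drift, 0.3-0.5 kg, 138 mm tall, z up along its length, origin at the centre of its lower tip. Shank 24 mm across, 60 mm long (last 8 mm tapers to 16 mm); then a flat collar 66 mm across, 8 mm thick; then a round aluminium handle 30 mm across, 68 to 138 mm above the origin: grip it 100 mm above the origin. The thick drift (not this one): collar 76 mm, handle 48 mm, shank 52 mm.
- stand: Fixed wooden block 76 mm square, 75 mm high, that holds the slim drift upright: collar on its top, shank in a 30 mm hole; lift the drift straight up at least 65 mm to clear it. Origin at the centre of its underside, on the bench. The thick drift's block is 86 mm square, its centre at least 115 mm away.
- bore_mouth (a point): Centre of the bore's mouth in the top face of the housing with the bush, z up. Fixed steel block 110 mm square, 50 mm thick, top 120 mm above the bench, on side rails, open underneath at front and back. Vertical bore, 42 mm, right through. Catch tray 114 mm below this point. With the drift fully home its collar lies on the top face, tip 60 mm below this point. The other housing's bore is empty.
- bush: Bronze bush, 40 mm across, 24 mm long, dark 14 mm hole in the middle, 0.16-0.26 kg, seated in the bore. Origin at the centre of its lower end, z along its axis, up. Seated: upper end about 15 mm, lower end 39 mm below the bore mouth. Two sprung catches hold it: it takes a push of 10 to 20 N to start, then slides down ahead of the drift and drops free after about 28 mm.
There are look-alikes about, which are no part of the job. What is shaped like the drift but orange or pink is not meant. What is shaped like the bush but blue or turquoise is not meant.

How it is judged:
On the way, in this order (a step that is already met when the one before it is completed fails the run):
1. the drift's tip is in the bore while the bush is still seated (z of drift in the frame of bore_mouth below -0.003 m and horizontal distance between drift and bore_mouth below 0.018 m and z of bush in the frame of bore_mouth above -0.045 m), for 0.04 s.
2. the drift has driven the bush out below the housing (z of bush in the frame of bore_mouth below -0.074 m and z of drift in the frame of bore_mouth below -0.018 m and horizontal distance between drift and bore_mouth below 0.018 m), for 0.1 s.
At the end, for the whole second after the job is handed in: The bush lies at rest in the catch tray under its housing (lower end at least 74 mm below the bore mouth, within 65 mm of the axis); the slim drift stands at rest in the bore, upright within 10 degrees, collar within 10 mm of the housing's top, tip within 18 mm of the axis (z of bush in the frame of bore_mouth below -0.074 m and horizontal distance between bush and bore_mouth below 0.065 m and linear speed of each of bush, drift below 0.03 m/s and z of drift in the frame of bore_mouth below -0.05 m and horizontal distance between drift and bore_mouth below 0.018 m and angle between drift's own z axis and vertical below 0.17 rad); the robot touches nothing.
It also fails if it takes over 40 s, if anything falls off the work surface, if the arm or the gripper's body presses on something with over 40 N, if the wrist force passes 120 N, or if a joint passes its speed limit or range.

ROBOT

A 6-joint arm with a two-finger parallel gripper is mounted at the origin on the work surface. World frame = base frame: x ahead of the robot, y to its left, z up, the work surface at z = 0. Lengths are in m, angles in rad, forces in N, time in s.
With the tool pointing down it reaches from about 0.325 to 0.925 m from the base axis. Payload 3.1 kg.
Tool frame: the origin (TCP) lies on the centre line of the jaws, within the pads' length; the fingertips stand 14 mm ahead of it and the grasp point (between the pads) lies 5 mm behind it; z points along the fingers, y is the line along which they close (so a half turn about z gives the same grasp; the last joint's range is limited). The gripper opens to 85 mm and grips with 20 to 120 N. Pads are 22 mm wide; open, the fingers measure 114 mm over their backs; the gripper's body (76 mm by 85 mm) begins 54 mm behind the grasp point. The pads swing forward as they close: fully open they stand 13 mm farther back than shut.
Start: joints at [1.199, 0.217, 1.613, -0, 1.311, -0.112], TCP at [0.161, 0.604, 0.245] pointing down, gripper open.
Joint ranges: [-2.75, 2.75], [-0.78, 2.1], [0.31, 2.55], [-1.13, 4.27], [0.13, 2.63], [-2.58, 2.58]. Speed limits (rad/s): [2.79, 2.79, 3.14, 3.14, 3.14, 3.14].

INTERFACE

Orientations are given as a unit quaternion [x, y, z, w].
In Python, from plant import readout, read_camera, get_calibration, job gives the robot as it stands.
- The arm moves only by the tool carry_out, never from a script. Its argument "motion" is a list of rows, each a list of 2 entries, a list of its own where there are three numbers: the shift along the world's x, y, z in m, then the turn, a rotation vector about the world's x, y, z in rad. A call has 1 to 8 rows; each row shifts and turns the commanded pose from where the row before left it; what a row does not reach is not made up. A row lasts 1/12 s, in which the tool goes at most 41.7 mm and 7.16 degrees, less where a joint would pass 70% of its speed; a pose out of reach is approached as far as the arm can. A call is refused whole if a number of a shift passes 0.0417 or a number of a turn 0.125, either way. A call with a gripper value outside its range is refused whole. "fingers" is the closure, from 0 (fully open) to 1 (shut), set as the call begins (left out, the last holds). The fingers move at their own pace and stop on an object; "grip_force" is the grip in N (left out, the last holds). Time passes only in rows, so rows that do not move let the fingers close. It gives the time, the measured TCP pose, the force, the opening and the grip force at its end, in the units of the state.
- readout.sense(): the state, without advancing time (a new reading comes with each control period).
- read_camera(name): name is "scene" or "top"; returns the picture (420x560x3 uint8, red, green, blue); there is no depth.
- get_calibration(name): a dict with "intrinsics" (3x3 intrinsics, pixels), "k1" (the pictures are not rectified: a ray, as slopes to the right and down, at radius r is drawn at 1 + k1 r^2 times it, then the intrinsics apply), "camera_from_world" (4x4, takes a point from world to camera coordinates). Camera axes: x right, y up, looking along -z (the intrinsics and any distortion apply to the point x, -y, -z); pixel columns grow to the right and rows downward; lengths in m; the calibration is good to about 2 mm. A picture is of the moment at which its call begins. get_calibration takes no time and is no camera call.
- job.job_done(): hands the job in; it is judged then, once.
The state is a dict: "time": time; "qpos": joint angles; "joint_vel": joint speeds; "joint_torque": joint torques, N m; "ee_pos": TCP position; "eef_rot": TCP orientation; "contact_force": force on the tool from outside, world axes, zero at the start; "moment": the same for the moment, N m; "opening": opening from 0.0 (shut) to 1.0 (fully open); "gripper_force": force on a finger pad.
Only numpy, scipy, OpenCV 4.12 (cv2) and the standard library are available. Lean on these libraries where they do the work, as an engineer would, in place of code of your own. Each camera call takes 0.05 s, during which the arm holds its last target. There are 200 camera calls.

## Working session

There is one attempt and no reset: what is moved stays moved. The work goes in short steps, Python scripts to look and compute and a tool call to move; the robot and the scene stay as the last step left them, time stands still between calls to the robot, and variables do not carry over. Pictures are saved under pics/ and viewed, at most 10 in all, crops included, and the job is handed in when it is done.

Besides the shell and the picture viewer there is one more tool, called after ">>>" as name(argument=value, ...) on one line, values as JSON. carry_out: Moves the arm, as the interface text tells. Its arguments: {"type":"object","properties":{"motion":{"type":"array","items":{"type":"array"}},"fingers":{"type":"number"},"grip_force":{"type":"number"}},"required":["motion"]}

```bash
mkdir -p pics
cat > h.py <<'E'
import numpy as np, cv2
from plant import readout, read_camera, get_calibration, job
def snap(n,f):
    p=read_camera(n); cv2.imwrite(f,p[:,:,::-1]); return p
def ray(n,u,v):
    c=get_calibration(n);K=np.array(c["intrinsics"]);T=np.array(c["camera_from_world"])
    d=np.linalg.inv(K)@[u,v,1]; s=d[:2].copy()
    for _ in range(30): s=d[:2]/(1+c["k1"]*(s@s))
    R=T[:3,:3]; return -R.T@T[:3,3], R.T@np.array([s[0],-s[1],-1])
def atz(n,u,v,z):
    o,d=ray(n,u,v); return (o+d*(z-o[2])/d[2]).round(4)
def proj(n,p):
    c=get_calibration(n);K=np.array(c["intrinsics"]);T=np.array(c["camera_from_world"])
    q=T[:3,:3]@p+T[:3,3]; s=np.array([q[0],-q[1]])/-q[2]; s=s*(1+c["k1"]*(s@s))
    return (K@[s[0],s[1],1])[:2].round(1)
def crop(f,g,u0,v0,w,h,k):
    cv2.imwrite(g,cv2.resize(cv2.imread(f)[v0:v0+h,u0:u0+w],None,fx=k,fy=k,interpolation=cv2.INTER_CUBIC))
E
python3 - <<'E'
from h import *
a=snap("top","pics/top.png");b=snap("scene","pics/scene.png")
for n in("top","scene"):
    print(n,ray(n,280,210),get_calibration(n)["k1"])
s=readout.sense();print(s)
E
```

```text
top (array([0.35421534, 0.04541424, 1.08816091]), array([ 0.13066848, -0.00619621, -0.99142228])) 0.005102178166094179
scene (array([1.04240233, 0.58045674, 0.91703992]), array([-0.50571053, -0.4807781 , -0.71634994])) -0.03968649901553387
{'time': 0.1, 'qpos': array([ 1.19879690e+00,  2.17670114e-01,  1.61475982e+00,  9.01491346e-06,
        1.31128983e+00, -1.12219233e-01]), 'joint_vel': array([-0.00124917, -0.0010383 , -0.00421739, -0.00167967,  0.00015006,
        0.00015462]), 'joint_torque': array([-1.41153017e-03, -3.98072290e+01, -3.04972565e+01, -2.58809705e-04,
        4.18951182e-03, -2.29679375e-05]), 'ee_pos': array([0.16027787, 0.60338532, 0.24411138]), 'eef_rot': array([ 1.29526247e-01,  9.91575423e-01, -1.03148915e-03, -2.59216010e-04]), 'contact_force': array([-0.2658263 , -0.56319878, -0.008619  ]), 'moment': array([ 0.04425239,  0.02040835, -0.05226747]), 'gripper_force': 0.0, 'opening': 1.0006987180295899}
```

View pics/top.png

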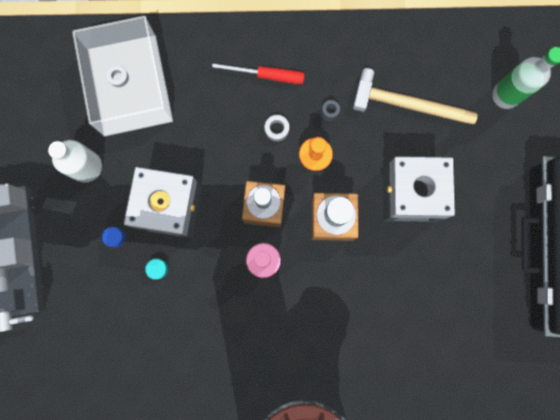

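View pics/scene.png

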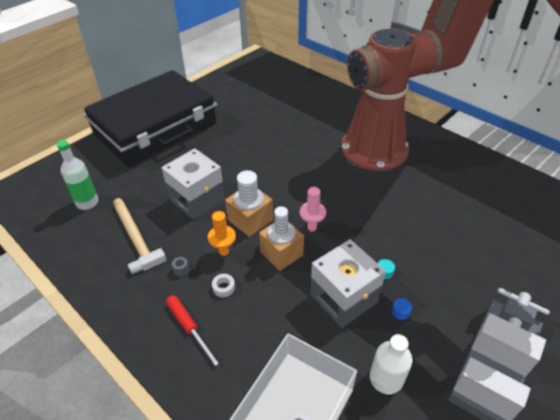

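Top view: there are two steel drifts in wooden blocks, at (264,203) with a thin handle and small block, and at (336,215) with a fat handle and larger block. The orange (316,153) and pink (263,260) ones are decoys. The slim one is at (264,203). The bronze bush sits in the housing at (160,201), and the housing at (424,187) is empty. I'll confirm with an enlarged crop.

Run:
```python
from h import *
crop("pics/top.png","pics/c1.png",110,150,260,110,3)
crop("pics/scene.png","pics/c2.png",210,160,200,165,4-.4)
```

```text
(no output)
```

View pics/c1.png

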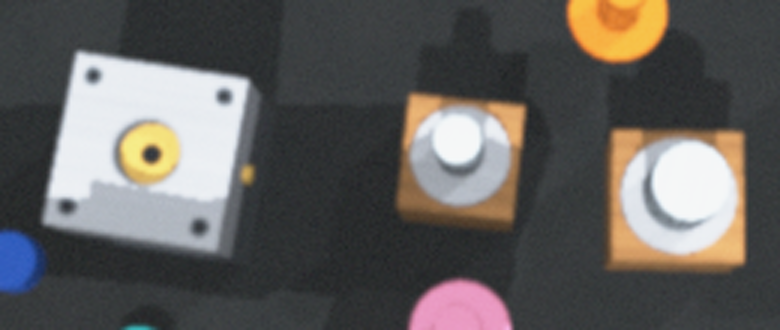

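View pics/c2.png

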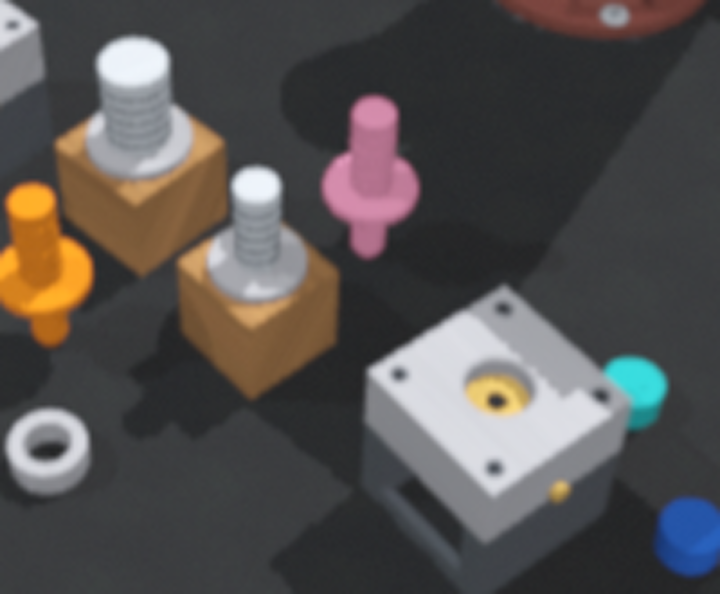

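Crops confirm it: the slim drift has its handle top at top-view (262,197) and scene (281,211). The housing holding the bronze bush has its bore at top (158,200) and scene (348,267).

Run:
```python
from h import *
def t(x,y,z): return atz("top",(x+.5)/3-.5+110,(y+.5)/3-.5+150,z)
def s(x,y,z): return atz("scene",(x+.5)/3.6-.5+210,(y+.5)/3.6-.5+160,z)
print("handle",t(458,141,.153),s(256,185,.153));print("collar",t(461,155,.083),s(257,256,.083))
print("bore",t(146,151.5,.12),s(499.7,385.5,.12))
print("bush top",t(150,153,.105),s(497,400,.105))
for p in [(93,76),(224,97),(67,206),(200,227)]: print(t(*p,.12))
print("stand corners",[t(*p,.075) for p in[(408,93),(526,104),(515,228),(398,214)]])
print("pink",t(461,310,.1))
```

```text
handle [0.5027 0.0712 0.153 ] [0.5043 0.0712 0.153 ]
collar [0.5045 0.0714 0.083 ] [0.5027 0.0696 0.083 ]
bore [0.5056 0.2683 0.12  ] [0.5054 0.2681 0.12  ]
bush top [0.5069 0.2692 0.105 ] [0.5051 0.2676 0.105 ]
[0.5547 0.3022 0.12  ]
[0.5394 0.2194 0.12  ]
[0.4722 0.3173 0.12  ]
[0.4572 0.2342 0.12  ]
stand corners [array([0.548 , 0.1059, 0.075 ]), array([0.5389, 0.028 , 0.075 ]), array([0.4567, 0.0372, 0.075 ]), array([0.4676, 0.1135, 0.075 ])]
pink [0.4028 0.0728 0.1   ]
```

>>> carry_out(motion=[[[0.021,-0.033,0],[0,0,0]],[[0.021,-0.033,0],[0,0,0]],[[0.021,-0.033,0],[0,0,0]],[[0.021,-0.033,0],[0,0,0]],[[0.021,-0.033,0],[0,0,0]],[[0.021,-0.033,0],[0,0,0]],[[0.021,-0.033,0],[0,0,0]],[[0.021,-0.033,0],[0,0,0]]], fingers=0, grip_force=60)

```text
time: 0.77
ee_pos: [0.3288, 0.3382, 0.2449]
eef_rot: [0.129, 0.992, -0.0, -0.0]
contact_force: [1.3, 0.9, 0.3]
opening: 0.999
gripper_force: 0.0
```

>>> carry_out(motion=[[[0.021,-0.033,0],[0,0,0]],[[0.021,-0.033,0],[0,0,0]],[[0.021,-0.033,0],[0,0,0]],[[0.021,-0.033,0],[0,0,0]],[[0.021,-0.033,0],[0,0,0]],[[0.021,-0.033,0],[0,0,0]],[[0.01,-0.015,0],[0,0,0]],[[0,0,0],[0,0,0]]])

```text
time: 1.43
ee_pos: [0.4662, 0.1237, 0.245]
eef_rot: [0.132, 0.991, -0.001, 0.0]
contact_force: [0.5, 0.5, -0.3]
opening: 0.993
gripper_force: 0.0
```

>>> carry_out(motion=[[[0.015,-0.021,0],[0,0,0]],[[0.015,-0.021,0],[0,0,0]],[[0.007,-0.011,0],[0,0,0]],[[0,0,-0.015],[0,0,0]],[[0,0,-0.01],[0,0,0]],[[0,0,0],[0,0,0]],[[0,0,0],[0,0,0]],[[0,0,0],[0,0,0]]])

```text
time: 2.1
ee_pos: [0.5011, 0.0748, 0.2203]
eef_rot: [0.129, 0.992, 0.0, -0.0]
contact_force: [0.0, -0.9, 0.4]
opening: 1.001
gripper_force: 0.0
```

Run:
```python
from h import *
s=readout.sense();print(s["ee_pos"],s["qpos"])
snap("scene","pics/s2.png");crop("pics/s2.png","pics/c3.png",190,110,200,165,3.6)
```

```text
[0.50108028 0.07482508 0.22028749] [ 9.47195125e-03 -1.35294500e-02  1.91287890e+00  2.74843602e-04
  1.24272888e+00 -1.30268910e+00]
```

View pics/c3.png

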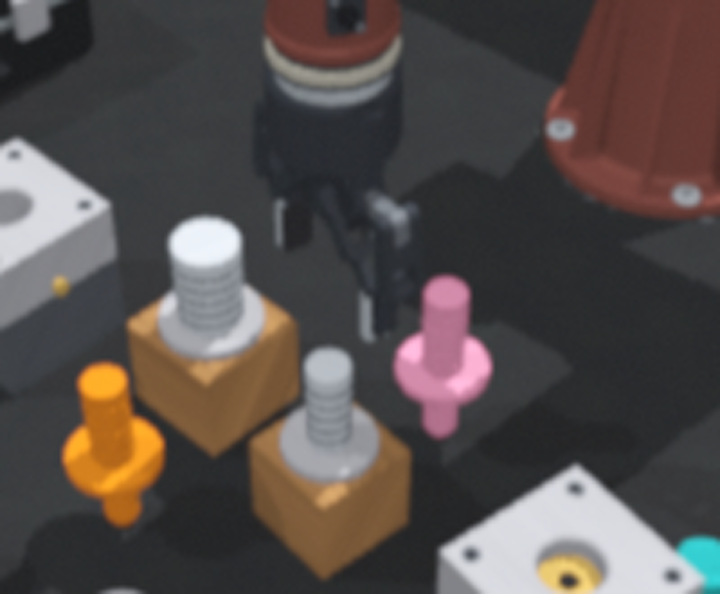

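The gripper is above the slim drift, with open fingertips at crop (290,240) and (370,335), clear of the pink and thick drifts. I'm correcting the offset and descending.

>>> carry_out(motion=[[[0.0025,-0.004,0],[0,0,0]],[[0,0,-0.015],[0,0,0]],[[0,0,-0.015],[0,0,0]],[[0,0,-0.01],[0,0,0]],[[0,0,0],[0,0,0]],[[0,0,0],[0,0,0]],[[0,0,0],[0,0,0]]])

```text
time: 2.73
ee_pos: [0.5047, 0.07, 0.1811]
eef_rot: [0.13, 0.992, 0.0, 0.001]
contact_force: [1.1, -1.0, 0.8]
opening: 1.003
gripper_force: 0.0
```

Run:
```python
from h import *
s=readout.sense();print(s["ee_pos"])
print(atz("scene",(327.5)/3.6-.5+190,(290.5)/3.6-.5+110,.219))
```

```text
[0.50465052 0.07002499 0.18107977]
[0.5048 0.0718 0.219 ]
```

>>> carry_out(motion=[[[-0.001,0.001,-0.015],[0,0,0]],[[0,0,-0.015],[0,0,0]],[[0,0,-0.015],[0,0,0]],[[0,0,-0.015],[0,0,0]],[[0,0,-0.01],[0,0,0]],[[0,0,0],[0,0,0]],[[0,0,0],[0,0,0]]])

```text
time: 3.32
ee_pos: [0.5032, 0.071, 0.1105]
eef_rot: [0.13, 0.992, -0.0, -0.0]
contact_force: [-0.3, -0.3, 0.7]
opening: 1.0
gripper_force: 0.0
```

>>> carry_out(motion=[[[0,0,0],[0,0,0]],[[0,0,0],[0,0,0]],[[0,0,0],[0,0,0]],[[0,0,0],[0,0,0]],[[0,0,0],[0,0,0]],[[0,0,0],[0,0,0]],[[0,0,0],[0,0,0]],[[0,0,0],[0,0,0]]], fingers=1, grip_force=60)

```text
time: 3.98
ee_pos: [0.5038, 0.0714, 0.1111]
eef_rot: [0.13, 0.992, 0.0, 0.001]
contact_force: [-0.2, 1.8, 4.4]
opening: 0.339
gripper_force: 59.5
```

>>> carry_out(motion=[[[0,0,0],[0,0,0]],[[0,0,0.01],[0,0,0]],[[0,0,0.02],[0,0,0]],[[0,0,0.02],[0,0,0]],[[0,0,0.025],[0,0,0]],[[0,0,0.025],[0,0,0]],[[0,0,0.02],[0,0,0]],[[0,0,0.02],[0,0,0]]], grip_force=100)

```text
time: 4.65
ee_pos: [0.5015, 0.0706, 0.25]
eef_rot: [0.13, 0.992, -0.001, -0.002]
contact_force: [0.5, -0.1, -4.3]
opening: 0.333
gripper_force: 99.9
```

>>> carry_out(motion=[[[0,0.02,0],[0,0,0]],[[0,0.03,0],[0,0,0]],[[0,0.03,0],[0,0,0]],[[0,0.03,0],[0,0,0]],[[0,0.03,0],[0,0,0]],[[0,0.03,0],[0,0,0]],[[0.002,0.02,0],[0,0,0]],[[0,0,0],[0,0,0]]])

```text
time: 5.32
ee_pos: [0.5035, 0.264, 0.2485]
eef_rot: [0.128, 0.992, 0.0, -0.002]
contact_force: [-0.1, -1.1, -3.9]
opening: 0.33
gripper_force: 100.5
```

>>> carry_out(motion=[[[0,0,0],[0,0,0]],[[0,0,0],[0,0,0]],[[0,0,0],[0,0,0]],[[0,0,0],[0,0,0]]])

```text
time: 5.65
ee_pos: [0.5048, 0.2598, 0.2498]
eef_rot: [0.13, 0.991, -0.001, -0.0]
contact_force: [0.4, -0.2, -2.9]
opening: 0.331
gripper_force: 100.5
```

Run:
```python
from h import *
s=readout.sense();print(s["ee_pos"],s["opening"],s["contact_force"])
snap("scene","pics/s3.png");crop("pics/s3.png","pics/c4.png",270,130,150,190,3)
print(proj("scene",[.5055,.2682,.145]),proj("scene",[.5055,.2682,.205]))
```

```text
[0.50481745 0.25975808 0.24983919] 0.33101282396406867 [ 0.40353776 -0.17267536 -2.88860441]
[349.6 259.5] [352.5 240.8]
```

View pics/c4.png

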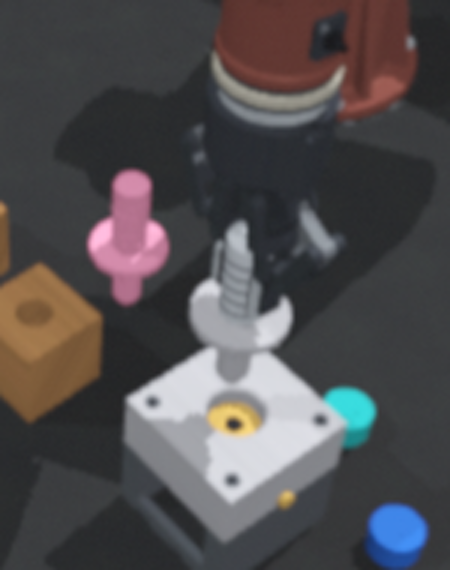

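The drift is gripped and hangs above the bore: handle top near crop (237,228), collar (240,313), tip (232,376), bore (235,415). I'm checking tilt against the projections.

Run:
```python
from h import *
for h in(0,.004,.06,.068,.138):
    print(h,(proj("scene",[.5048,.2598,.154+h])-[270,130])*3+1)
for n in ("c5",):
    snap("top","pics/t3.png");crop("pics/t3.png","pics/c5.png",100,140,130,110,5)
    crop("pics/s3.png","pics/c6.png",325,200,50,75,8)
    a=cv2.imread("pics/c5.png");b=cv2.imread("pics/c6.png")
    cv2.imwrite("pics/c7.png",np.hstack([b,cv2.resize(a,(400,338))[:,:] if 0 else cv2.copyMakeBorder(cv2.resize(a,(390,330)),0,270,0,0,0)]))
for h in(0,.06,.068): print("top",h,(proj("top",[.5048,.2598,.154+h])-[100,140])*3+1)
```

```text
0 [232.  374.5]
0.004 [232.3 370.9]
0.06 [240.1 317.5]
0.068 [241.3 309.7]
0.138 [252.1 235.3]
top 0 [177.1 174.1]
top 0.06 [153.1 157.9]
top 0.068 [149.5 155.5]
```

View pics/c7.png

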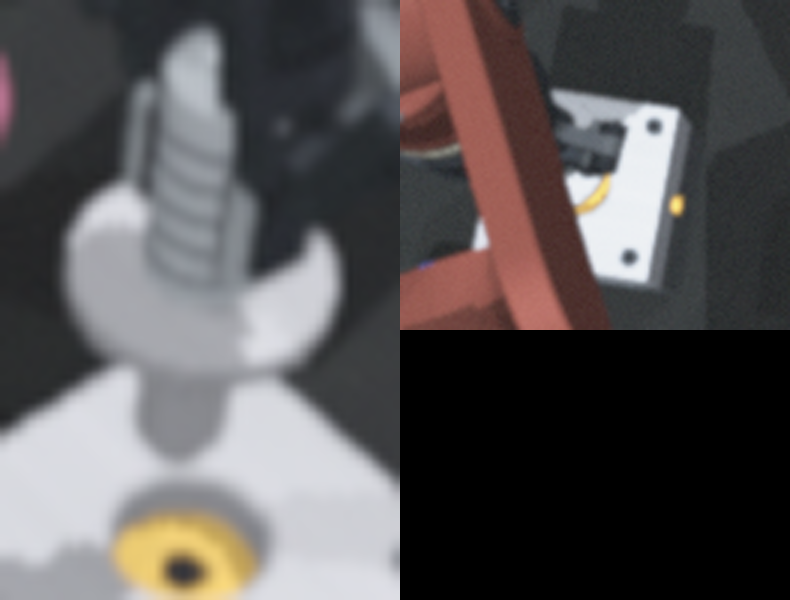

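Tip and collar match their expected positions, so the drift is upright with no slip. I'm centring and descending until the tip is just in the bore.

>>> carry_out(motion=[[[0.0005,0.0085,0],[0,0,0]],[[0,0,0],[0,0,0]],[[0,0,-0.005],[0,0,0]],[[0,0,-0.01],[0,0,0]],[[0,0,-0.01],[0,0,0]],[[0,0,0],[0,0,0]],[[0,0,0],[0,0,0]],[[0,0,0],[0,0,0]]])

```text
time: 6.42
ee_pos: [0.5053, 0.2694, 0.2247]
eef_rot: [0.13, 0.992, -0.0, -0.0]
contact_force: [0.1, -0.5, -4.3]
opening: 0.326
gripper_force: 100.5
```

>>> carry_out(motion=[[[0,-0.001,-0.008],[0,0,0]],[[0,0,-0.006],[0,0,0]],[[0,0,-0.004],[0,0,0]],[[0,0,-0.002],[0,0,0]],[[0,0,0],[0,0,0]],[[0,0,0],[0,0,0]]])

```text
time: 6.92
ee_pos: [0.5055, 0.2685, 0.2051]
eef_rot: [0.13, 0.992, -0.0, -0.0]
contact_force: [0.4, 0.2, -4.3]
opening: 0.331
gripper_force: 100.5
```

>>> carry_out(motion=[[[0,0,-0.003],[0,0,0]],[[0,0,-0.003],[0,0,0]],[[0,0,-0.003],[0,0,0]],[[0,0,-0.003],[0,0,0]],[[0,0,-0.003],[0,0,0]],[[0,0,-0.003],[0,0,0]]])

```text
time: 7.42
ee_pos: [0.5081, 0.2698, 0.1949]
eef_rot: [0.129, 0.992, 0.002, 0.003]
contact_force: [-2.6, -0.4, 4.7]
opening: 0.332
gripper_force: 101.1
```

>>> carry_out(motion=[[[0,0,-0.003],[0,0,0]],[[0,0,-0.003],[0,0,0]],[[0,0,-0.003],[0,0,0]],[[0,0,-0.003],[0,0,0]],[[0,0,0],[0,0,0]]])

```text
time: 7.83
ee_pos: [0.5054, 0.2685, 0.1743]
eef_rot: [0.13, 0.992, -0.0, -0.0]
contact_force: [0.3, -0.5, -3.2]
opening: 0.333
gripper_force: 100.6
```

>>> carry_out(motion=[[[0,0,-0.003],[0,0,0]],[[0,0,-0.003],[0,0,0]],[[0,0,-0.003],[0,0,0]],[[0,0,-0.003],[0,0,0]],[[0,0,-0.003],[0,0,0]],[[0,0,0],[0,0,0]],[[0,0,0],[0,0,0]],[[0,0,0],[0,0,0]]])

```text
time: 8.5
ee_pos: [0.5055, 0.2685, 0.1602]
eef_rot: [0.13, 0.992, -0.0, -0.0]
contact_force: [-0.7, -0.6, -3.0]
opening: 0.327
gripper_force: 100.7
```

>>> carry_out(motion=[[[0,0,-0.002],[0,0,0]],[[0,0,-0.001],[0,0,0]],[[0,0,0],[0,0,0]],[[0,0,0],[0,0,0]]])

```text
time: 8.83
ee_pos: [0.5055, 0.2685, 0.1573]
eef_rot: [0.13, 0.992, -0.0, -0.0]
contact_force: [0.4, 0.2, -3.6]
opening: 0.328
gripper_force: 100.7
```

>>> carry_out(motion=[[[0,0,-0.002],[0,0,0]],[[0,0,-0.001],[0,0,0]],[[0,0,0],[0,0,0]],[[0,0,0],[0,0,0]]])

```text
time: 9.17
ee_pos: [0.506, 0.2687, 0.1563]
eef_rot: [0.13, 0.992, 0.0, 0.0]
contact_force: [-3.5, -1.2, 5.9]
opening: 0.33
gripper_force: 101.6
```

Run:
```python
from h import *
print(readout.sense()["contact_force"])
snap("scene","pics/s5.png");crop("pics/s5.png","pics/c8.png",290,180,110,150,4)
```

```text
[-3.48480923 -1.24671449  5.88118124]
```

View pics/c8.png

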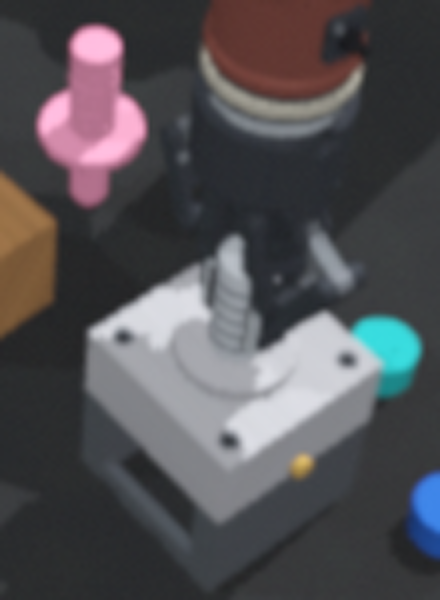

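The collar is resting on the housing top (crop (235,365)) and contact is felt. I'm releasing and lifting straight up.

>>> carry_out(motion=[[[0,0,0.0005],[0,0,0]],[[0,0,0],[0,0,0]],[[0,0,0],[0,0,0]],[[0,0,0],[0,0,0]],[[0,0,0],[0,0,0]],[[0,0,0],[0,0,0]],[[0,0,0],[0,0,0]],[[0,0,0],[0,0,0]]], fingers=0)

```text
time: 9.88
ee_pos: [0.5055, 0.2685, 0.1547]
eef_rot: [0.13, 0.992, -0.0, -0.0]
contact_force: [0.5, 0.8, -0.0]
opening: 1.003
gripper_force: 0.0
```

>>> carry_out(motion=[[[0,0,0.01],[0,0,0]],[[0,0,0.02],[0,0,0]],[[0,0,0.02],[0,0,0]],[[0,0,0.02],[0,0,0]],[[0,0,0.02],[0,0,0]],[[0,0,0.02],[0,0,0]],[[0,0,0],[0,0,0]],[[0,0,0],[0,0,0]]])

```text
time: 10.55
ee_pos: [0.5066, 0.2689, 0.2671]
eef_rot: [0.13, 0.992, 0.001, 0.002]
contact_force: [0.6, -0.4, 0.8]
opening: 1.0
gripper_force: 0.0
```

>>> carry_out(motion=[[[-0.02,-0.02,0],[0,0,0]],[[-0.02,-0.02,0],[0,0,0]],[[-0.02,-0.02,0],[0,0,0]],[[-0.02,-0.02,0],[0,0,0]],[[-0.02,-0.02,0],[0,0,0]],[[0,0,0],[0,0,0]],[[0,0,0],[0,0,0]],[[0,0,0],[0,0,0]]])

```text
time: 11.22
ee_pos: [0.4055, 0.1687, 0.2642]
eef_rot: [0.13, 0.992, 0.0, -0.0]
contact_force: [0.2, -0.2, 0.4]
opening: 1.0
gripper_force: 0.0
```

Run:
```python
from h import *
snap("scene","pics/s6.png");crop("pics/s6.png","pics/c9.png",290,200,110,140,4)
snap("top","pics/t6.png");crop("pics/t6.png","pics/c10.png",110,150,95,95,4)
a=cv2.imread("pics/c9.png");b=cv2.imread("pics/c10.png")
cv2.imwrite("pics/c11.png",np.hstack([a[:,:410],cv2.copyMakeBorder(b,0,180,0,0,0)]))
print(readout.sense()["ee_pos"])
```

```text
[0.40611512 0.16901855 0.26458986]
```

View pics/c11.png

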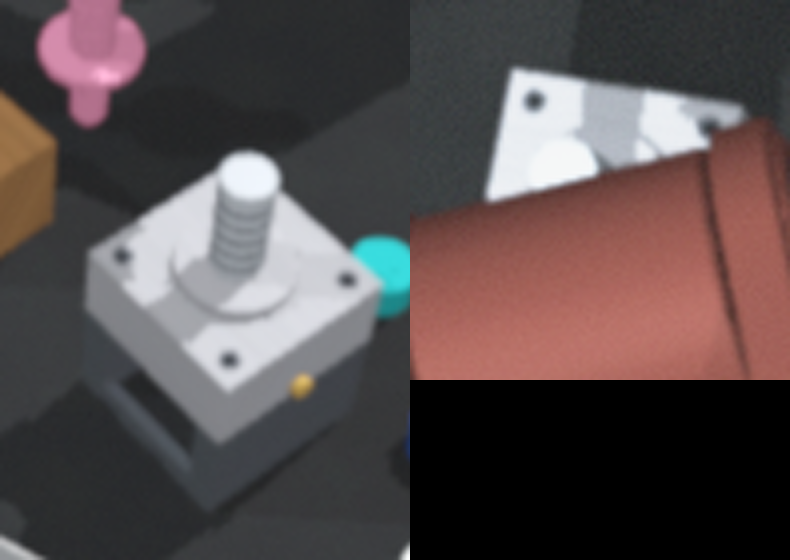

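The drift stands upright with its collar flat on the housing and the gripper clear. With the tip 60 mm down, the bush must be below the bore. I'm handing in.

```bash
python3 -c "
from plant import job
print(job.job_done())"
```

```text
the job is handed in; nothing more can be done
None
```

I pressed the bush out with the slim drift, which stands upright in the bore with its collar on the housing, and handed the job in at about 11 s; I never saw the bush in the tray, but with the drift fully home it must be below the bore.

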